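# Close and lock the sharps bin

### The arm

A 6-joint arm with a two-finger parallel gripper is mounted at the origin on the work surface. World frame = base frame: x ahead of the robot, y to its left, z up, the work surface at z = 0. Lengths are in mm, angles in rad, forces in N, time in s.
With the tool pointing down it reaches from about 350 to 875 mm from the base axis. Payload 4.2 kg.
Tool frame: the origin (TCP) lies at the very end of the fingers, on their centre line; the grasp point (between the pads) lies 19 mm behind it; z points along the fingers, y is the line along which they close (so a half turn about z gives the same grasp; the last joint's range is limited). The gripper opens to 85 mm and grips with 20 to 120 N. Pads are 22 mm wide; open, the fingers measure 114 mm over their backs; the gripper's body (76 mm by 85 mm) begins 54 mm behind the grasp point. The pads swing forward as they close: fully open they stand 13 mm farther back than shut.
Start: joints at [-0.878, 0.385, 0.008, 0, -1.194, -0.259], TCP at [262.713, -567.081, 196.812] pointing down, gripper open.
Joint ranges: [-3.14, 3.14], [-1.21, 2.06], [-1.07, 1.41], [-3.16, 2.05], [-2.99, -0.16], [-3.1, 3.1]. Speed limits (rad/s): [2.79, 2.79, 3.14, 3.14, 3.14, 3.14].

### API

Orientations are given as a unit quaternion [x, y, z, w].
In Python, from bench import read_state, get_image, camera_model, job_done gives the robot as it stands.
- The arm moves only by the shell command python3 -m handwheel 'ROWS'. ROWS is JSON, a list of rows, each a list of 7 numbers: the shift along the tool's x, y, z in m, then the turn, a rotation vector about the tool's x, y, z in rad, then the gripper's target within -1 to 1 (fully open at 1, half-way at 0, shut at -1). In form: [[dx, dy, dz, wx, wy, wz, jaw], ...]. A call has 1 to 10 rows; each row is the pose to reach, as a shift and turn from the pose commanded when the call began, along the tool's axes at that moment; what a row does not reach only later rows make up. A row lasts 1/8 s, in which the tool goes at most 62.5 mm and 10.7 degrees, less where a joint would pass 70% of its speed; a pose out of reach is approached as far as the arm can. A call with a gripper value outside its range is refused whole. The fingers move at their own pace and stop on an object; the grip force is fixed at half the most. Time passes only in rows, so rows that repeat a pose let the fingers close. It gives the time, the measured TCP pose, the force, the opening and the grip force at its end, in the units of the state.
- read_state(): the state, without advancing time (a new reading comes with each control period).
- get_image(name): name is "scene" or "top" or "wrist"; returns (picture, depth): 420x560x3 uint8, blue, green, red; 420x560 float32, mm along the optical axis (not along the pixel's ray), 0 where there is no reading.
- camera_model(name): a dict with "K" (3x3 intrinsics, pixels), "rvec" (rotation vector, rad) and "tvec" (3), from world to camera coordinates, as OpenCV has them; the wrist camera has in their place "hand_eye" (4x4, takes a point from camera to tool coordinates, whose origin is the TCP and whose axes are the flange's). Camera axes: x right, y down, z forward; pixel columns grow to the right and rows downward; lengths in mm; the calibration is good to about 2 mm. A picture is of the moment at which its call begins: read the wrist's pose just before it. camera_model takes no time and is no camera call.
- job_done(): hands the job in; it is judged then, once.
The state is a dict: "clock": time; "joints": joint angles; "joint_vel": joint speeds; "joint_efforts": joint torques, N m; "position": TCP position; "ee_rot": TCP orientation; "contact_force": force on the tool from outside, world axes, zero at the start; "wrist_torque": the same for the moment, N m; "gripper_width": finger opening in mm; "grasp_force": force on a finger pad.
Only numpy, scipy, OpenCV 4.12 (cv2) and the standard library are available. Lean on these libraries where they do the work, as an engineer would, in place of code of your own. Each camera call takes 0.05 s, during which the arm holds its last target. There are 200 camera calls.

### The job

Close the yellow sharps bin for collection: with a finger, push the red cover round by its raised arm until it completely hides and is centred over the round drop opening in the lid, and only then press the blue lock pin fully down. Only push and press, never pinching the arm between the fingers; do not lift the bin or shove it about, leave the things around it where they stand, and finish clear of everything.

Things in the scene. Friction and masses are not known exactly. Their poses are not given: they have to be found in the camera images.
- bin: Yellow tub 200 x 240 mm with a flat white lid 220 (x) x 260 (y) mm, its upper face 150 mm above the origin; about 2 kg, loose on the counter. Origin at the centre of its underside, z up. In its frame the cover's pivot is at x 0, y 0, the drop opening's centre at x 0, y -75 mm, the lock pin at x -75, y +85 mm.
- cover (a joint): Angle (rad) of the red swing cover about the vertical pivot mid-lid, growing anticlockwise seen from above. 0 = centred over the opening; it starts open at 1 to 2.2, so closing is a clockwise push. Travel -0.5 to 2.4: no stop at 0, it can be pushed past and back. Stiff hinge (0.12 N m, 1.6 N at 75 mm); stays where left. Opening fully hidden from -0.15 to 0.15.
- cover_arm (a point): Top of the red cover's raised arm, 75 mm from the pivot, 37 mm above the lid. Hub: radius 16, top 38 mm above the lid. Plate: radius 40, centred 75 mm from the pivot, top 7 mm above the lid. Arm: upright rib 10 mm thick, straight from hub to 115 mm from the pivot, top 37 mm above the lid. A fingertip can stand above the plate on either side of the rib and push on it.
- rib_open: Half of the red arm: the 5 mm thick half whose face looks anticlockwise (towards larger cover angles); push on this face to close. Origin at its middle, 62.5 mm from the pivot and 22 mm above the lid. 105 mm long, 30 mm high.
- rib_shut: The other 5 mm thick half of the red arm, whose face looks clockwise; push on this face to turn the cover back. Origin at its middle, 62.5 mm from the pivot and 22 mm above the lid.
- pivot (a point): Point on the cover's turning axis at the height of the lid's upper face (middle of the lid).
- opening (a point): Centre of the round drop opening (56 mm across, dark inside) at the lid's upper face, 75 mm from the pivot.
- lock (a joint): How far the blue lock pin is pressed in (m): 0 = up, 0.010 = fully down, its head on the grey collar. It takes about 3 N, and stays where it is left.
- lock_top (a point): Centre of the top of the blue lock pin's round head (32 mm across, 8 mm thick); 22 mm above the lid when up, 12 mm when fully down. It is pressed straight down.
- vial_a: Amber glass vial with a metal cap, 24 mm across, 50 mm high. Stands loose beside the bin, to be left alone; origin at the centre of its underside, z up.
- vial_b: Clear glass vial with a blue cap, 24 mm across, 50 mm high. Stands loose beside the bin, to be left alone; origin at the centre of its underside, z up.
- saline: White bottle with a blue cap, 56 mm across, 120 mm high. Stands loose beside the bin, to be left alone; origin at the centre of its underside, z up.
- tape: Roll of white tape lying flat, 70 mm across, 25 mm high. Stands loose beside the bin, to be left alone; origin at the centre of its underside, z up.
- cup: Small white medicine cup, 44 mm across, 35 mm high. Stands loose beside the bin, to be left alone; origin at the centre of its underside, z up.
- jar: White jar with a green cap, 48 mm across, 60 mm high. Stands loose beside the bin, to be left alone; origin at the centre of its underside, z up.

How it is judged (in metres and radians):
On the way, in this order (a step that is already met when the one before it is completed fails the run):
1. the red cover is over the opening and at rest, hiding it completely (value of joint cover between -0.15 and 0.15 rad and velocity of joint cover between -0.1 and 0.1 rad/s), for 0.3 s.
2. then the blue lock pin is pressed fully down (value of joint cover between -0.15 and 0.15 rad and value of joint lock above 0.008 m), for 0.2 s.
At the end, for the whole second after the job is handed in: The cover is within 0.15 rad of centred over the opening, the lock pin is at least 8 of its 10 mm down, the bin stands within 30 mm of where it was and at rest, and the six things around it are upright and within 30 mm of where they were (all of step 2 and linear speed of bin below 0.02 m/s and distance of bin from where it was at the start of the episode below 0.03 m and not (distance of any of vial_a, vial_b, saline, tape, cup, jar from where it was at the start of the episode above 0.03 m or angle between any of vial_a, vial_b, saline, tape, cup, jar's own z axis and vertical above 0.4 rad)); the robot touches nothing.
It fails at once if the lock pin is pressed (over 3 mm) while the opening is not covered (value of joint lock above 0.003 m and not (value of joint cover between -0.15 and 0.15 rad)).
It fails at once if the red arm is pinched between the fingers (both its faces pressed at once) (contact force between the fingers and rib_open above 2 N and contact force between the fingers and rib_shut above 2 N).
It fails at once if the bin is lifted, tipped or shoved more than 30 mm (height (world z) of bin above 0.01 m or angle between bin's own z axis and vertical above 0.12 rad or distance of bin from where it was at the start of the episode above 0.03 m).
It fails at once if one of the things around the bin is lifted, knocked over or moved more than 30 mm (distance of any of vial_a, vial_b, saline, tape, cup, jar from where it was at the start of the episode above 0.03 m or angle between any of vial_a, vial_b, saline, tape, cup, jar's own z axis and vertical above 0.4 rad).
It also fails if it takes over 53 s, if anything falls off the work surface, if the arm or the gripper's body presses on something with over 40 N, if the wrist force passes 120 N, or if a joint passes its speed limit or range.

## Working session

There is one attempt and no reset: what is moved stays moved. The work goes in short steps, Python scripts to look and compute and a shell command to move; the robot and the scene stay as the last step left them, time stands still between calls to the robot, and variables do not carry over. Pictures are saved under pics/ and viewed, at most 12 in all, crops included, and the job is handed in when it is done.

```bash
mkdir -p pics
python3 - <<'E'
from bench import *
import cv2,numpy as np
s=read_state();print(s)
for n in("top","scene"):
    p,d=get_image(n);cv2.imwrite(f"pics/{n}0.png",p);np.save(f"{n}0.npy",d)
    print({k:np.round(v,3).tolist() for k,v in camera_model(n).items()})
E
```

```text
{'clock': 0.0, 'joints': array([-8.78403890e-01,  3.85561955e-01,  6.62450833e-03, -5.08628832e-04,
       -1.19398974e+00, -2.58582470e-01]), 'joint_vel': array([-0.00037362,  0.00013121, -0.00080848, -0.00174773, -0.0007257 ,
       -0.00089173]), 'joint_efforts': array([-5.97107628e-04, -3.92292523e+01,  1.88402814e+01,  4.18630779e+00,
       -4.60546813e-03, -9.14741179e-06]), 'position': array([ 262.43732472, -566.50596336,  195.71645766]), 'ee_rot': array([-2.15116406e-01,  9.76587805e-01,  1.05544396e-03, -2.77570556e-04]), 'contact_force': array([0.09526198, 0.12862321, 0.80728452]), 'wrist_torque': array([0.01221991, 0.01538307, 0.01413758]), 'grasp_force': 0.0, 'gripper_width': 85.2498070303681}
{'K': [[484.128, 0.0, 277.374], [0.0, 484.128, 209.523], [0.0, 0.0, 1.0]], 'rvec': [2.128, -2.141, 0.155], 'tvec': [71.94, 582.448, 1036.729]}
{'K': [[468.033, 0.0, 284.696], [0.0, 468.033, 211.623], [0.0, 0.0, 1.0]], 'rvec': [0.743, -2.701, 0.938], 'tvec': [525.381, 280.551, 797.346]}
```

View pics/top0.png

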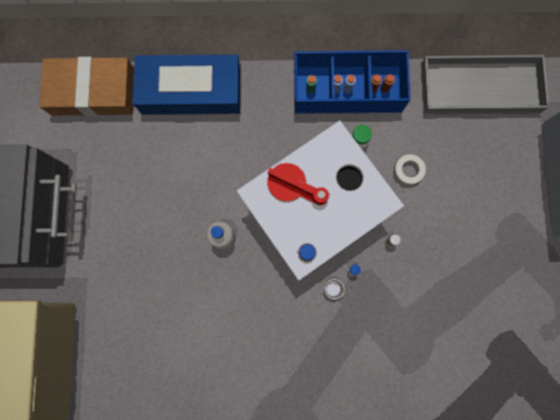

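View pics/scene0.png

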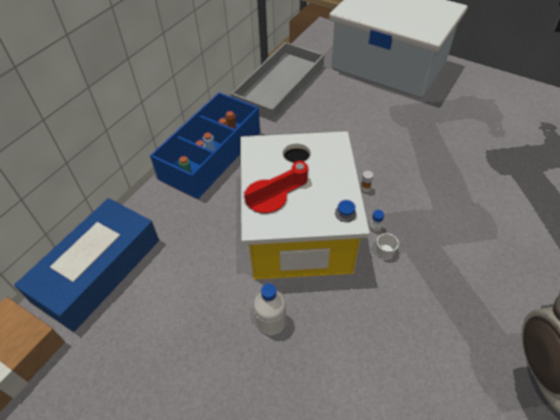

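The top view shows the lid centred near (320,197), with the opening at (349,178) and the lock pin at (307,252). The red arm runs from the hub at (321,195) to about (271,172). The scene view agrees: the cover is open, the pin is up, and small items stand around the bin.

```bash
cat > h.py <<'E'
from bench import *
import cv2,numpy as np
from scipy.spatial.transform import Rotation as R
def ray(n,uv,z):
    m=camera_model(n);Rm=cv2.Rodrigues(np.array(m["rvec"],float))[0];t=np.array(m["tvec"],float).ravel()
    d=Rm.T@np.linalg.inv(m["K"])@np.array([uv[0],uv[1],1.]);c=-Rm.T@t
    return c+d*(z-c[2])/d[2]
def blobs(mask,mn=40):
    n,l,s,c=cv2.connectedComponentsWithStats(mask.astype(np.uint8))
    return [(s[i,4],c[i].round(1)) for i in range(1,n) if s[i,4]>=mn]
def inv(p):return np.array(p)
E
python3 - <<'E'
from h import *
p=cv2.imread("pics/top0.png");h=cv2.cvtColor(p,cv2.COLOR_BGR2HSV)
roi=np.zeros(p.shape[:2],bool);roi[120:290,200:440]=1
blue=(abs(h[...,0].astype(int)-112)<12)&(h[...,1]>150)&(h[...,2]>60)&roi
lid=(h[...,1]<60)&(h[...,2]>140)&roi
dark=(h[...,2]<45)&roi; dark[:, :330]=0;dark[:160]=0;dark[200:]=0
dark[:, 370:]=0
red=((h[...,0]<6)|(h[...,0]>174))&(h[...,1]>150)&roi
print("blue",blobs(blue,20));print("dark",blobs(dark,100));print("red",blobs(red,100))
print("lidblobs",blobs(lid,100))
n,l,s,c=cv2.connectedComponentsWithStats(lid.astype(np.uint8));i=1+np.argmax(s[1:,4])
cn=max(cv2.findContours((l==i).astype(np.uint8),0,2)[0],key=cv2.contourArea)
r=cv2.minAreaRect(cn);print(r)
B=np.array([ray("top",q,150)[:2] for q in cv2.boxPoints(r)]);print(B.round(),B.mean(0).round(1),np.linalg.norm(np.diff(B,axis=0),axis=1))
b=max([x for x in blobs(blue,20) if x[1][1]>240 and x[1][0]<320],key=lambda x:x[0])[1]
L=ray("top",b,172);O=ray("top",max(blobs(dark,100),key=lambda x:x[0])[1],150)
print("lock",L,"open",O)
P=B.mean(0);yaw=np.arctan2(*(O[:2]-P)[::-1])+np.pi/2
print("yaw",yaw); 
c,s=np.cos(yaw),np.sin(yaw);Rz=np.array([[c,-s],[s,c]])
print("lock pred",P+Rz@[-75,85],"open pred",P+Rz@[0,-75])
for n,q,z in [("hub",(321,195),188),("armend",(271,172),187),("jar",(362,133),60),("tape",(410,170),25),("vial_a",(394,240),50),("vial_b",(355,270),50),("cup",(334,289),35),("saline",(217,232),120)]:print(n,ray("top",q,z).round())
E
```

```text
blue [(np.int32(97), array([216.8, 231.8])), (np.int32(177), array([307. , 251.9])), (np.int32(70), array([354.9, 269.1]))]
dark [(np.int32(436), array([349.2, 177.4]))]
red [(np.int32(1393), array([291.8, 184.3]))]
lidblobs [(np.int32(11349), array([321.9, 200.9])), (np.int32(480), array([410.5, 168.3])), (np.int32(118), array([224.1, 229.3]))]
((319.6689453125, 197.9745635986328), (109.79581451416016, 129.39096069335938), 54.881404876708984)
[[ 607.  153.]
 [ 763.  -66.]
 [ 573. -188.]
 [ 425.   27.]] [591.8 -18.6] [268.89310241 226.07738388 260.61651657]
lock [479.16691032   9.89310997 172.        ] open [631.70486556 -79.30283048 150.        ]
yaw 0.5816900582506036
lock pred [482.44341069  11.17747014] open pred [633.01844729 -81.3004102 ]
hub [589. -18. 188.]
armend [635.  79. 187.]
jar [ 754. -124.   60.]
tape [ 676. -237.   25.]
vial_a [ 513. -188.   50.]
vial_b [ 448. -100.   50.]
cup [407. -55.  35.]
saline [525. 193. 120.]
```

```bash
python3 -c "
import cv2
p=cv2.imread('pics/top0.png')[110:310,200:440];cv2.imwrite('pics/c0.png',cv2.resize(p,None,fx=3,fy=3,interpolation=2))"
```

```text
(no output)
```

View pics/c0.png

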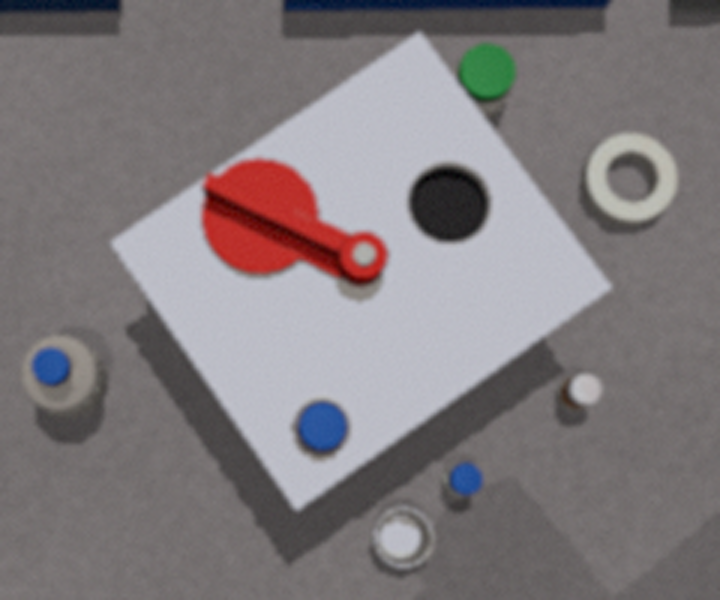

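```bash
python3 -m handwheel '[[0,0,-0.06,0,0,0,-1],[-0.04,0.03,-0.07,0,0,-0.05,-1],[-0.08,0.06,-0.07,0,0,-0.1,-1],[-0.12,0.09,-0.07,0,0,-0.166,-1],[-0.16,0.12,-0.07,0,0,-0.166,-1],[-0.2,0.15,-0.07,0,0,-0.166,-1],[-0.24,0.18,-0.07,0,0,-0.166,-1],[-0.28,0.21,-0.07,0,0,-0.166,-1],[-0.3,0.226,-0.07,0,0,-0.166,-1]]'
cat >> h.py <<'E'
P=np.array([590.5,-18.5,150.])
def to(bx,by,z,P=P):
    "shift in tool axes from the measured pose to a point given in bin frame (yaw 34.3 deg)"
    s=read_state();Rm=R.from_quat(s["ee_rot"]);a=np.deg2rad(34.3)
    g=P+[np.cos(a)*bx-np.sin(a)*by,np.sin(a)*bx+np.cos(a)*by,z-150]
    return (Rm.inv().apply(g-s["position"])/1000).round(4)
def push(th,r=75,gap=0):
    o=5+11*abs(np.cos(th))+14.5*abs(np.sin(th))+gap
    return r*np.sin(th)+o*np.cos(th),-r*np.cos(th)+o*np.sin(th)
E
python3 -c "
from h import *
s=read_state();print(s['position'],np.rad2deg(R.from_quat(s['ee_rot']).as_matrix()[:,0] @ [1,0,0]),np.rad2deg(np.arctan2(*R.from_quat(s['ee_rot']).as_matrix()[:2,0][::-1])))
print(to(*push(2.1,gap=10),255))"
```

```text
clock: 1.23
position: [440.5, -233.8, 266.5]
ee_rot: [-0.296, 0.955, 0.0, -0.0]
contact_force: [0.0, -0.1, 0.4]
gripper_width: -0.0
grasp_force: 0.0
[ 440.50274566 -233.80395818  266.47540236] -47.2250589378701 -145.51078323789164
[-0.2938  0.1588  0.0116]
```

```bash
python3 -m handwheel '[[-0.04,0.022,0,0,0,0,-1],[-0.09,0.05,0,0,0,0,-1],[-0.14,0.077,0,0,0,0,-1],[-0.19,0.103,0,0,0,0,-1],[-0.24,0.13,0,0,0,0,-1],[-0.28,0.152,0.005,0,0,0,-1],[-0.294,0.159,0.01,0,0,0,-1],[-0.294,0.159,0.01,0,0,0,-1]]'
python3 - <<'E'
from h import *
s=read_state();p,d=get_image("wrist");cv2.imwrite("pics/w1.png",p);np.save("w1.npy",d)
m=camera_model("wrist");print(m,s["position"])
print(to(*push(2.1,gap=10),168))
for t in (2.1,1.9,1.6,1.3,1,.7,.4,.2,.1,0):print(t,(to(*push(t),168)-to(*push(2.1,gap=10),168)).round(4))
E
```

```text
clock: 2.22
position: [592.4, 61.6, 255.5]
ee_rot: [-0.296, 0.955, 0.0, -0.001]
contact_force: [-0.4, -0.9, 0.3]
gripper_width: -0.1
grasp_force: 0.0
{'K': array([[372.35611997,   0.        , 280.75499474],
       [  0.        , 372.35611997, 214.09589516],
       [  0.        ,   0.        ,   1.        ]]), 'hand_eye': array([[ 1.07840862e-03, -9.44909185e-01, -3.27330826e-01,
         8.49745171e+01],
       [ 9.99998426e-01,  5.57866114e-04,  1.68414968e-03,
        -1.16217980e+00],
       [-1.40876172e-03, -3.27332127e-01,  9.44908299e-01,
        -1.77038226e+02],
       [ 0.00000000e+00,  0.00000000e+00,  0.00000000e+00,
         1.00000000e+00]])} [592.41784651  61.57475368 255.47195796]
[-0.0021  0.002   0.0883]
2.1 [-0.005  -0.0087  0.    ]
1.9 [-0.0157 -0.0211 -0.0001]
1.6 [-0.0262 -0.0445 -0.0001]
1.3 [-0.03   -0.0654 -0.0001]
1 [-0.0274 -0.0875 -0.0001]
0.7 [-1.750e-02 -1.092e-01 -1.000e-04]
0.4 [-1.000e-04 -1.274e-01 -1.000e-04]
0.2 [ 1.510e-02 -1.362e-01 -1.000e-04]
0.1 [ 0.0234 -0.1393  0.    ]
0 [ 0.0322 -0.1414  0.    ]
```

View pics/w1.png

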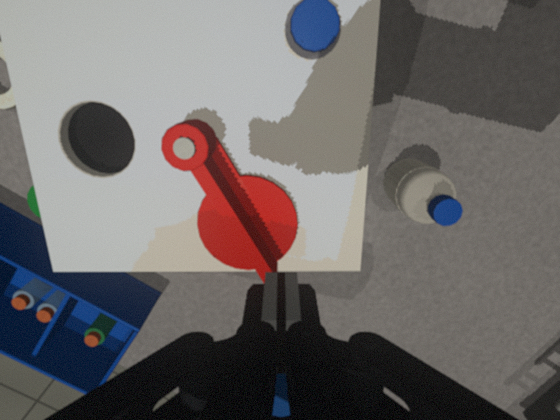

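The wrist view shows the hub at (185,147), the opening at (100,137), the pin head at (316,25), and the rib running down to about (270,265). The fingertip is at (281,275), just on the anticlockwise side. I'll refine the positions from these.

```bash
cat >> h.py <<'E'
def wray(uv,z,s):
    m=camera_model("wrist");T=np.array(m["hand_eye"]);Rm=R.from_quat(s["ee_rot"])
    c=Rm.apply(T[:3,3])+s["position"];d=Rm.apply(T[:3,:3]@np.linalg.inv(m["K"])@[uv[0],uv[1],1])
    return c+d*(z-c[2])/d[2]
E
python3 - <<'E'
from h import *
s=read_state()
p=cv2.imread("pics/w1.png");h=cv2.cvtColor(p,cv2.COLOR_BGR2HSV)
for n,q,z in [("hub",(185,147),188),("open",(101,137),150),("lock",(316,24),172),("ribtop end",(264,262),187),("ribtop mid",(229,205),187),("plate c",(248,222),157)]:
    w=wray(q,z,s);a=np.deg2rad(34.3);v=w[:2]-P[:2]
    b=np.array([np.cos(a)*v[0]+np.sin(a)*v[1],-np.sin(a)*v[0]+np.cos(a)*v[1]])
    print(n,w.round(1),"bin",b.round(1),"theta",np.arctan2(b[0],-b[1]).round(3))
E
```

```text
hub [589.7 -18.1 188. ] bin [-0.4  0.8] theta -2.636
open [629.1 -78.5 150. ] bin [ -1.9 -71.3] theta -0.027
lock [479.8   9.8 172. ] bin [-75.5  85.7] theta -2.42
ribtop end [630.4  71.1 187. ] bin [83.5 51.5] theta 2.124
ribtop mid [607.7  26.9 187. ] bin [39.8 27.8] theta 2.181
plate c [621.5  48.5 157. ] bin [63.4 37.9] theta 2.11
```

```bash
python3 -m handwheel '[[0,0.0055,0.03,0,0,0,-1],[0,0.0055,0.06,0,0,0,-1],[0,0.0055,0.08,0,0,0,-1],[0,0.0055,0.088,0,0,0,-1],[0,0.0055,0.088,0,0,0,-1]]'
python3 - <<'E'
from h import *
for t in (2.13,1.9,1.7,1.5,1.3,1.1,.9,.7,.5,.3,.2,.1,.05,0):print(t,to(*push(t),168))
E
```

```text
clock: 2.9
position: [589.6, 64.9, 169.2]
ee_rot: [-0.295, 0.956, -0.0, 0.0]
contact_force: [0.1, 0.4, -0.2]
gripper_width: 0.2
grasp_force: 0.0
2.13 [-0.005  -0.01    0.0012]
1.9 [-0.0175 -0.024   0.0013]
1.7 [-0.0254 -0.0391  0.0013]
1.5 [-0.03   -0.0545  0.0013]
1.3 [-0.0319 -0.0683  0.0013]
1.1 [-0.031  -0.083   0.0013]
0.9 [-0.0269 -0.0978  0.0013]
0.7 [-0.0194 -0.1121  0.0013]
0.5 [-0.0086 -0.1248  0.0013]
0.3 [ 0.0052 -0.1351  0.0013]
0.2 [ 0.0131 -0.1391  0.0013]
0.1 [ 0.0215 -0.1422  0.0013]
0.05 [ 0.0258 -0.1434  0.0013]
0 [ 0.0303 -0.1443  0.0013]
```

```bash
python3 -m handwheel '[[-0.005,-0.010,0,0,0,0,-1],[-0.0115,-0.017,0,0,0,0,-1],[-0.0175,-0.024,0,0,0,0,-1],[-0.0215,-0.0315,0,0,0,0,-1],[-0.0254,-0.039,0,0,0,0,-1],[-0.028,-0.047,0,0,0,0,-1],[-0.030,-0.0545,0,0,0,0,-1],[-0.031,-0.0615,0,0,0,0,-1],[-0.032,-0.0683,0,0,0,0,-1],[-0.032,-0.0683,0,0,0,0,-1]]'
python3 - <<'E'
from h import *
for t in (1.3,1.1,.9,.7,.5,.3,.2,.1,.05,0):print(t,to(*push(t),168))
E
```

```text
clock: 4.15
position: [654.9, 27.0, 168.7]
ee_rot: [-0.295, 0.955, 0.0, -0.0]
contact_force: [0.1, 0.8, 1.0]
gripper_width: -0.1
grasp_force: 0.0
1.3 [ 0.0007 -0.0003  0.0007]
1.1 [ 0.0016 -0.0149  0.0007]
0.9 [ 0.0057 -0.0298  0.0007]
0.7 [ 0.0132 -0.044   0.0007]
0.5 [ 0.024  -0.0568  0.0007]
0.3 [ 0.0378 -0.0671  0.0007]
0.2 [ 0.0457 -0.0711  0.0007]
0.1 [ 0.0541 -0.0742  0.0007]
0.05 [ 0.0585 -0.0754  0.0007]
0 [ 0.0629 -0.0763  0.0007]
```

```bash
python3 -m handwheel '[[0.001,-0.0075,0,0,0,0,-1],[0.0016,-0.015,0,0,0,0,-1],[0.0035,-0.0225,0,0,0,0,-1],[0.0057,-0.030,0,0,0,0,-1],[0.009,-0.037,0,0,0,0,-1],[0.0132,-0.044,0,0,0,0,-1],[0.0185,-0.0505,0,0,0,0,-1],[0.024,-0.057,0,0,0,0,-1],[0.031,-0.062,0,0,0,0,-1],[0.038,-0.067,0,0,0,0,-1]]'
python3 - <<'E'
from h import *
for t in (.3,.2,.1,.05,0,-.02):print(t,to(*push(t),168))
p,d=get_image("top");q=p[110:310,200:440];cv2.imwrite('pics/c2.png',cv2.resize(q,None,fx=3,fy=3,interpolation=2))
E
```

```text
clock: 5.4
position: [660.9, -49.8, 168.9]
ee_rot: [-0.295, 0.955, 0.0, 0.0]
contact_force: [0.7, -1.1, 0.3]
gripper_width: 0.1
grasp_force: 0.0
0.3 [-0.0005 -0.0003  0.0009]
0.2 [ 0.0074 -0.0043  0.0009]
0.1 [ 0.0158 -0.0073  0.0009]
0.05 [ 0.0201 -0.0085  0.0009]
0 [ 0.0245 -0.0094  0.0009]
-0.02 [ 0.0258 -0.0097  0.0009]
```

View pics/c2.png

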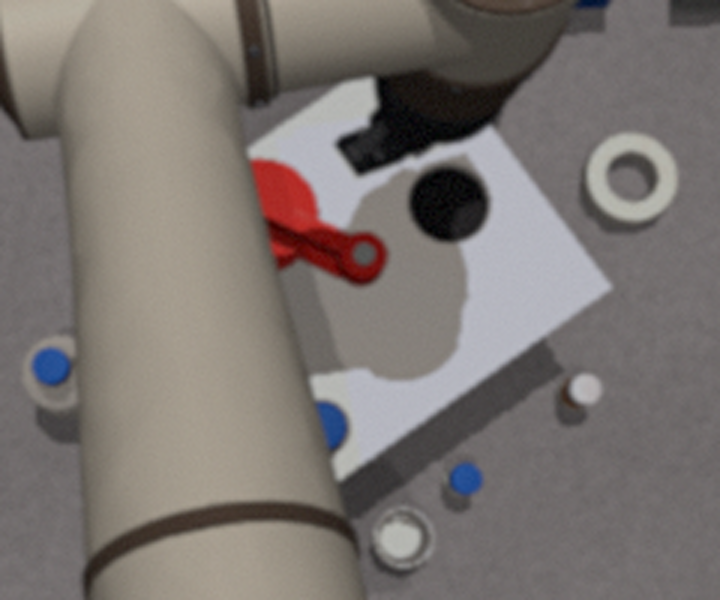

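The cover has not moved: the arm is still at crop (275,225)-(362,255), while the fingertip shows near crop (350,155). I'll check the true fingertip height with depth.

Run:
```python
from h import *
s=read_state();print(s["position"],s["joints"],s["gripper_width"])
m=camera_model("top");Rm=cv2.Rodrigues(m["rvec"])[0];t=np.ravel(m["tvec"])
for z in (0,30,60):print("proj tcp+",z,cv2.projectPoints((s["position"]+[0,0,z])[None],m["rvec"],m["tvec"],m["K"],None)[0].ravel())
p,d=get_image("top")
for u,v in [(315,160),(318,163),(321,165),(325,160),(330,155),(321,195),(290,175),(300,184)]:
    c=np.linalg.inv(m["K"])@[u,v,1]*d[v,u];print((u,v),p[v,u],(Rm.T@(c-t)).round(1))
p,d=get_image("wrist");cv2.imwrite("pics/w3.png",p)
```

```text
[660.49197092 -50.62037722 168.91748398] [ 1.67183512e-01  4.67031567e-01  6.79536281e-02  7.93292624e-05
 -1.17213860e+00 -1.13909197e+00] -0.11081443980271627
proj tcp+ 0 [335.76207471 161.41164382]
proj tcp+ 30 [337.41626758 157.4996757 ]
proj tcp+ 60 [339.17783875 153.33377077]
(315, 160) [43 42 40] [ 6.319e+02 -6.000e-01  2.897e+02]
(318, 163) [41 40 38] [625.9  -5.6 291.7]
(321, 165) [19 21 17] [621.7 -10.6 293.9]
(325, 160) [42 39 37] [631.9 -18.2 289.3]
(330, 155) [23 22 19] [633.4 -24.4 316.3]
(321, 195) [85 87 86] [588.5 -18.2 187.9]
(290, 175) [ 36  41 171] [636.4  41.3 155.2]
(300, 184) [ 41  45 182] [610.6  22.5 188.6]
```

View pics/w3.png

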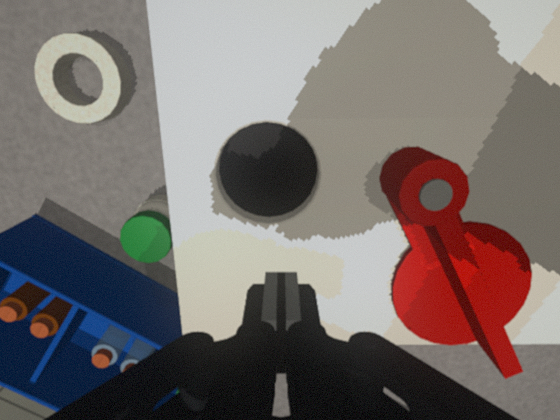

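The cover is still open, with the hub at (436,195) and the rib end at (510,370). The fingertip at (281,272) passed over the rib. The calibrated TCP should appear near row 257, so the real tip may be higher than reported. I'll check this with wrist depth.

Run:
```python
from h import *
s=read_state();p,d=get_image("wrist");m=camera_model("wrist");T=m["hand_eye"];Ki=np.linalg.inv(m["K"])
def tl(u,v):
    c=Ki@[u,v,1]*d[v,u];return (T[:3,:3]@c+T[:3,3]).round(1)
for v in (262,268,271,273,275,280,290,300,310,320):print(v,[tl(u,v).tolist() for u in (272,290)],p[v,272])
print([ (u,tl(u,280).tolist()) for u in (256,262,266,284,298,302)])
for q,z in [((436,195),188),((510,365),187),((462,282),157),((267,168),150)]:
    w=wray(q,z,s);print(q,w.round(1), tl(*q))
```

```text
262 [[-12.3, -5.9, 18.5], [-12.3, 4.6, 18.6]] [180 196 198]
268 [[-16.6, -5.9, 19.4], [-16.1, 4.6, 18.4]] [180 199 198]
271 [[-18.3, -5.9, 18.8], [-18.7, 4.7, 19.6]] [159 175 174]
273 [[11.7, -4.5, -39.7], [11.4, 2.9, -39.2]] [77 79 80]
275 [[11.6, -4.5, -41.4], [11.6, 2.9, -41.2]] [69 76 75]
280 [[11.2, -4.4, -44.7], [11.1, 2.8, -44.6]] [71 76 79]
290 [[11.2, -4.2, -52.5], [11.0, 2.6, -52.0]] [68 74 75]
300 [[11.5, -4.1, -59.9], [11.3, 2.4, -59.6]] [72 74 74]
310 [[11.5, -4.0, -66.3], [11.4, 2.3, -66.1]] [65 68 65]
320 [[12.1, -3.8, -72.9], [11.1, 2.1, -71.5]] [76 80 79]
[(256, [-23.5, -15.4, 17.5]), (262, [-24.7, -11.9, 19.6]), (266, [12.0, -6.7, -46.2]), (284, [11.3, 0.4, -45.0]), (298, [-24.5, 9.5, 19.3]), (302, [-24.3, 11.8, 19.0])]
(436, 195) [590.5 -16.  188. ] [ 39.9  66.6 -21.6]
(510, 365) [638.1  79.8 187. ] [-53.6 119.4 -18.6]
(462, 282) [620.7  47.7 157. ] [ -4.9  86.8 -17.8]
(267, 168) [630.  -80.8 150. ] [38.7 -8.9 39.6]
```

Run:
```python
from h import *
s=read_state();p,d=get_image("wrist");m=camera_model("wrist");T=m["hand_eye"];Ki=np.linalg.inv(m["K"])
v,u=np.mgrid[0:420,0:560];c=np.stack([u,v,np.ones_like(u)],-1)@Ki.T*d[...,None];t=c@T[:3,:3].T+T[:3,3]
sel=(d>0)&(t[...,2]<-28)&(abs(t[...,1])<70)&(t[...,0]<50)&(d<230)
q=t[sel]
for y0 in range(-70,70,10):
    k=q[(q[:,1]>=y0)&(q[:,1]<y0+10)]
    if len(k):
        j=np.argsort(k[:,2])[-5:];print(y0,len(k),"zmax",np.median(k[j],0).round(1))
```

```text
-60 305 zmax [  11.8  -50.4 -104.3]
-50 1738 zmax [ 11.4 -40.2 -92.1]
-40 3464 zmax [ 12.1 -30.4 -80.7]
-30 2805 zmax [  7.  -20.6 -77.2]
-20 3328 zmax [  7.  -11.1 -41. ]
-10 4507 zmax [ 10.9  -5.8 -38.4]
0 4867 zmax [ 11.1   4.6 -38.7]
10 2732 zmax [  7.   10.7 -41.6]
20 3105 zmax [ 11.8  23.6 -78.8]
30 3243 zmax [ 12.   30.2 -83.1]
40 1456 zmax [ 12.1  40.2 -95.2]
50 119 zmax [  12.1   50.8 -107.6]
```

Wrist depth shows the shut fingertips end about 38 mm short of the reported TCP. The lid itself measures at the right height. So the finger cleared the rib by about 20 mm. I'll go back and work with the TCP 38 mm lower.

Run:
```python
from h import *
print(to(*push(2.13,gap=14),175))
```

```text
[-0.0029  0.1365 -0.0061]
```

```bash
python3 -m handwheel '[[0,0.03,-0.006,0,0,0,-1],[0,0.07,-0.006,0,0,0,-1],[-0.003,0.11,-0.006,0,0,0,-1],[-0.003,0.136,-0.006,0,0,0,-1],[-0.003,0.1365,-0.006,0,0,0,-1],[-0.003,0.1365,0.01,0,0,0,-1],[-0.003,0.1365,0.025,0,0,0,-1],[-0.003,0.1365,0.034,0,0,0,-1],[-0.003,0.1365,0.038,0,0,0,-1],[-0.003,0.1365,0.038,0,0,0,-1]]'
python3 - <<'E'
from h import *
p,d=get_image("wrist");cv2.imwrite("pics/w4.png",p)
for t in (2.13,1.9,1.7,1.5,1.3,1.1,.9,.7,.5,.3,.2,.1,.05,0):print(t,to(*push(t),130))
E
```

```text
clock: 6.9
position: [586.7, 64.8, 130.5]
ee_rot: [-0.295, 0.955, -0.0, -0.0]
contact_force: [-0.2, -0.1, -0.2]
gripper_width: -0.2
grasp_force: 0.0
2.13 [-0.0072 -0.0116  0.0009]
1.9 [-0.0197 -0.0257  0.0009]
1.7 [-0.0276 -0.0407  0.0009]
1.5 [-0.0321 -0.0561  0.0009]
1.3 [-0.034 -0.07   0.001]
1.1 [-0.0331 -0.0846  0.001 ]
0.9 [-0.029  -0.0995  0.001 ]
0.7 [-0.0215 -0.1137  0.001 ]
0.5 [-0.0107 -0.1265  0.001 ]
0.3 [ 0.0031 -0.1368  0.001 ]
0.2 [ 0.011  -0.1408  0.001 ]
0.1 [ 0.0194 -0.1439  0.001 ]
0.05 [ 0.0238 -0.145   0.001 ]
0 [ 0.0282 -0.146   0.001 ]
```

View pics/w4.png

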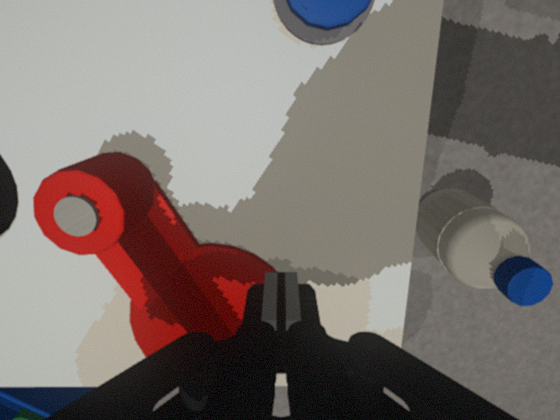

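The fingertip (281,272) now stands right of the rib, on its opening face, with no contact force. I'll push.

```bash
python3 -m handwheel '[[-0.007,-0.0116,0,0,0,0,-1],[-0.0135,-0.0185,0,0,0,0,-1],[-0.0197,-0.0257,0,0,0,0,-1],[-0.0237,-0.033,0,0,0,0,-1],[-0.0276,-0.0407,0,0,0,0,-1],[-0.030,-0.0485,0,0,0,0,-1],[-0.032,-0.056,0,0,0,0,-1],[-0.033,-0.063,0,0,0,0,-1],[-0.034,-0.070,0,0,0,0,-1]]'
python3 - <<'E'
from h import *
p,d=get_image("wrist");cv2.imwrite("pics/w5.png",p)
for t in (1.3,1.1,.9,.7,.5,.3,.2,.1,.05,0):print(t,to(*push(t),130))
E
```

```text
clock: 8.07
position: [654.5, 26.3, 130.8]
ee_rot: [-0.295, 0.955, 0.0, 0.0]
contact_force: [-1.6, 0.9, -0.2]
gripper_width: -0.2
grasp_force: 0.9
1.3 [0.0002 0.0009 0.0008]
1.1 [ 0.0011 -0.0137  0.0008]
0.9 [ 0.0052 -0.0286  0.0009]
0.7 [ 0.0127 -0.0428  0.0009]
0.5 [ 0.0235 -0.0556  0.0009]
0.3 [ 0.0373 -0.0659  0.0009]
0.2 [ 0.0452 -0.0699  0.0009]
0.1 [ 0.0536 -0.073   0.0008]
0.05 [ 0.058  -0.0741  0.0008]
0 [ 0.0624 -0.0751  0.0008]
```

View pics/w5.png

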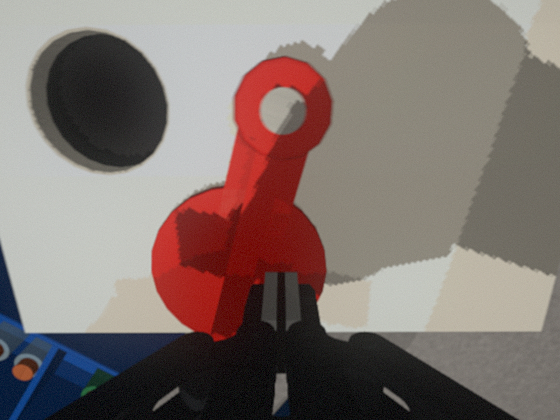

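The cover is turning: the rib now runs from the hub (283,110) towards (235,330), with the finger on its right face at (281,272). I'll keep pushing.

```bash
python3 -m handwheel '[[0.0005,-0.0065,0,0,0,0,-1],[0.001,-0.0137,0,0,0,0,-1],[0.003,-0.0212,0,0,0,0,-1],[0.0052,-0.0286,0,0,0,0,-1],[0.009,-0.0357,0,0,0,0,-1],[0.0127,-0.0428,0,0,0,0,-1],[0.018,-0.0493,0,0,0,0,-1],[0.0235,-0.0556,0,0,0,0,-1],[0.030,-0.061,0,0,0,0,-1],[0.0373,-0.0659,0,0,0,0,-1]]'
python3 - <<'E'
from h import *
for t in (.3,.2,.1,.05,0,-.03):print(t,to(*push(t),130))
E
```

```text
clock: 9.38
position: [660.6, -49.4, 130.8]
ee_rot: [-0.295, 0.955, -0.0, 0.0]
contact_force: [-0.7, 3.8, 0.2]
gripper_width: -0.1
grasp_force: 0.9
0.3 [-0.0006 -0.0008  0.0008]
0.2 [ 0.0073 -0.0048  0.0008]
0.1 [ 0.0157 -0.0078  0.0008]
0.05 [ 0.0201 -0.009   0.0008]
0 [ 0.0245 -0.0099  0.0008]
-0.03 [ 0.0264 -0.0104  0.0008]
```

```bash
python3 -m handwheel '[[0.0035,-0.003,0,0,0,0,-1],[0.0073,-0.0048,0,0,0,0,-1],[0.0115,-0.0065,0,0,0,0,-1],[0.0157,-0.0078,0,0,0,0,-1],[0.020,-0.009,0,0,0,0,-1],[0.0225,-0.0095,0,0,0,0,-1],[0.0225,-0.0095,0,0,0,0,-1]]'
python3 - <<'E'
from h import *
s=read_state();p,d=get_image("wrist");cv2.imwrite("pics/w6.png",p);np.savez("w6.npz",pos=s["position"],q=s["ee_rot"])
print(to(*push(0),130))
E
```

```text
clock: 10.25
position: [647.1, -69.9, 130.9]
ee_rot: [-0.295, 0.955, -0.0, -0.0]
contact_force: [-0.1, -0.5, 0.0]
gripper_width: -0.2
grasp_force: 0.0
[ 0.0018 -0.0006  0.0009]
```

View pics/w6.png

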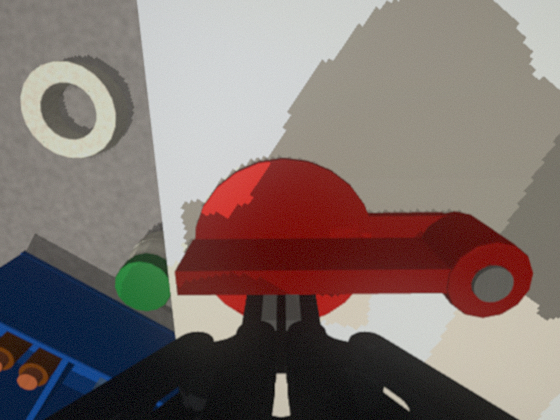

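The cover lies over the opening. The rib's top face runs from (180,282) to the hub at (493,284), close to parallel with the tool's y axis. I'll compute the angle.

Run:
```python
from h import *
z=np.load("w6.npz");s=dict(position=z["pos"],ee_rot=z["q"])
p=cv2.imread("pics/w6.png");h=cv2.cvtColor(p,cv2.COLOR_BGR2HSV)
a=wray((493,284),188,s);O=np.array([631.5,-80])
for u in (185,215,235):
    col=[v for v in range(255,300) if p[v,u,2]>130 and p[v,u,1]<80];v=(min(col)+max(col))/2
    w=wray((u,v),187,s);f=w-a;ang=np.arctan2(f[1],f[0]);print(u,min(col),max(col),w.round(1),np.rad2deg(ang).round(2),"theta",(ang+np.deg2rad(55.7)).round(3))
print(a)
print("retreat tcp->above lock",to(-75,85,240),to(-75,85,172-38))
```

```text
Traceback (most recent call last):
ValueError: min() iterable argument is empty
```

Run:
```python
from h import *
z=np.load("w6.npz");s=dict(position=z["pos"],ee_rot=z["q"])
p=cv2.imread("pics/w6.png")
print([tuple(p[v,215]) [2] for v in range(225,305,3)])
a=wray((493,284),188,s)
for u,v in((180,282),(230,282),(400,281)):
    w=wray((u,v),187,s);f=w-a;ang=np.arctan2(f[1],f[0]);print(u,w.round(1),"theta",(ang+np.deg2rad(55.7)).round(3))
print(a)
print("lock",to(-75,85,240),to(-75,85,172-38))
```

```text
[np.uint8(128), np.uint8(127), np.uint8(127), np.uint8(132), np.uint8(129), np.uint8(87), np.uint8(90), np.uint8(96), np.uint8(91), np.uint8(93), np.uint8(89), np.uint8(87), np.uint8(90), np.uint8(94), np.uint8(90), np.uint8(97), np.uint8(120), np.uint8(107), np.uint8(107), np.uint8(106), np.uint8(107), np.uint8(108), np.uint8(107), np.uint8(131), np.uint8(206), np.uint8(206), np.uint8(206)]
180 [ 654.7 -110.6  187. ] theta -0.001
230 [644.4 -95.5 187. ] theta -0.001
400 [608.8 -44.2 187. ] theta -0.019
[590.34079681 -16.01551245 188.        ]
lock [ 0.0927  0.1595 -0.1091] [ 0.0926  0.1595 -0.0031]
```

The cover angle is about 0. Next I back off from the rib, rise, and move over the pin.

```bash
python3 -m handwheel '[[-0.012,0,0,0,0,0,-1],[-0.014,0,-0.03,0,0,0,-1],[-0.014,0,-0.075,0,0,0,-1],[0.02,0.05,-0.08,0,0,0,-1],[0.05,0.09,-0.08,0,0,0,-1],[0.08,0.135,-0.08,0,0,0,-1],[0.093,0.159,-0.08,0,0,0,-1],[0.093,0.1595,-0.05,0,0,0,-1],[0.093,0.1595,-0.03,0,0,0,-1],[0.093,0.1595,-0.03,0,0,0,-1]]'
python3 - <<'E'
from h import *
s=read_state();p,d=get_image("wrist");cv2.imwrite("pics/w7.png",p)
print(to(-75.5,85.5,134))
w,_=get_image("top");cv2.imwrite("pics/t7.png",w)
E
```

```text
clock: 11.55
position: [480.0, 9.7, 159.8]
ee_rot: [-0.296, 0.955, -0.0, -0.002]
contact_force: [-0.2, 0.0, -0.0]
gripper_width: -0.1
grasp_force: 0.0
[0.001  0.0004 0.0269]
```

View pics/w7.png

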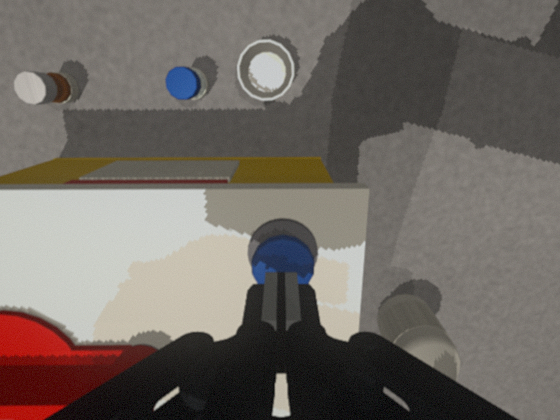

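The finger is centred over the blue head at (283,262), with the red cover still closed at lower left. I'll press gradually.

```bash
python3 -m handwheel '[[0.001,0,0.012,0,0,0,-1],[0.001,0,0.022,0,0,0,-1],[0.001,0,0.027,0,0,0,-1],[0.001,0,0.030,0,0,0,-1],[0.001,0,0.033,0,0,0,-1],[0.001,0,0.033,0,0,0,-1]]'; python3 -m handwheel '[[0,0,0.002,0,0,0,-1],[0,0,0.003,0,0,0,-1],[0,0,0.003,0,0,0,-1]]'
```

```text
clock: 12.4
position: [479.7, 9.1, 127.6]
ee_rot: [-0.295, 0.955, 0.0, -0.0]
contact_force: [-0.5, -0.9, -0.1]
gripper_width: 0.2
grasp_force: 0.1
clock: 12.78
position: [479.9, 9.0, 127.4]
ee_rot: [-0.296, 0.955, -0.0, 0.0]
contact_force: [-6.5, 0.2, 15.8]
gripper_width: -0.1
grasp_force: 8.2
```

A force of 15.8 N against the pin's 3 N suggests it has bottomed. I'll press 1 mm more, then lift and measure the head height.

```bash
python3 -m handwheel '[[0,0,0.001,0,0,0,-1],[0,0,0.001,0,0,0,-1],[0,0,0.001,0,0,0,-1]]'; python3 -m handwheel '[[0,0,-0.03,0,0,0,-1],[0,0,-0.07,0,0,0,-1],[-0.03,0,-0.11,0,0,0,-1],[-0.06,0,-0.14,0,0,0,-1],[-0.06,0,-0.14,0,0,0,-1],[-0.06,0,-0.14,0,0,0,-1]]'
python3 - <<'E'
from h import *
s=read_state();p,d=get_image("wrist");cv2.imwrite("pics/w8.png",p)
m=camera_model("wrist");T=m["hand_eye"];v,u=np.mgrid[0:420,0:560]
c=np.stack([u,v,np.ones_like(u)],-1)@np.linalg.inv(m["K"]).T*d[...,None]
W=R.from_quat(s["ee_rot"]).apply((c@T[:3,:3].T+T[:3,3]).reshape(-1,3)).reshape(420,560,3)+s["position"]
h=cv2.cvtColor(p,cv2.COLOR_BGR2HSV)
r=np.hypot(W[...,0]-480,W[...,1]-9.7)
b=(abs(h[...,0].astype(int)-112)<12)&(h[...,1]>150)&(r<13);print("pin z",np.median(W[b],0),b.sum())
l=(r>30)&(r<45)&(abs(W[...,2]-150)<15)&(h[...,1]<60)&(W[...,0]>460);print("lid z",np.median(W[l][:,2]))
red=((h[...,0]<6)|(h[...,0]>174))&(h[...,1]>150)
q=W[red&(abs(W[...,2]-187)<2.5)];f=q[:,:2]-[590,-17.5];f=f[np.hypot(*f.T)>25];print("rib theta",np.median(np.arctan2(f[:,1],f[:,0])+np.deg2rad(55.7)),len(f))
E
```

```text
clock: 13.15
position: [480.0, 9.0, 127.4]
ee_rot: [-0.296, 0.955, -0.001, 0.001]
contact_force: [-8.7, 1.6, 21.4]
gripper_width: 0.2
grasp_force: 10.8
clock: 13.9
position: [528.4, 42.9, 262.5]
ee_rot: [-0.295, 0.955, 0.0, -0.001]
contact_force: [0.7, 0.1, -0.3]
gripper_width: 0.2
grasp_force: 0.0
pin z [475.96098556   5.20005854 162.03261958] 443
lid z 150.040389285292
rib theta 0.011769519972572251 1640
```

View pics/w8.png

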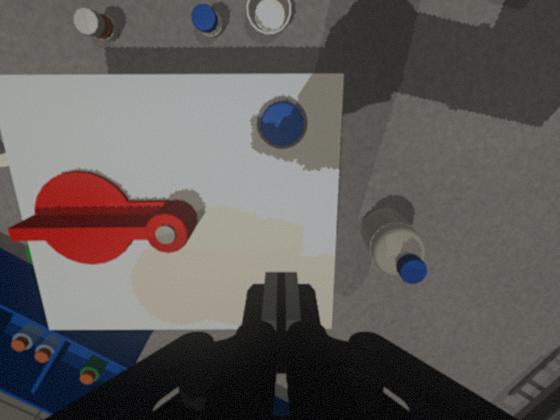

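The pin head at (282,123) is 12 mm above the lid, so it is fully down. The cover is centred (angle about 0.01), the things around the bin that are in view stand where they were, and the arm is clear.

```bash
python3 -c "
from bench import *
print(job_done())"
```

```text
the job is handed in; nothing more can be done
None
```

The job is handed in, with no verdict shown: the red cover is centred over the opening (about 0.01 rad), the lock pin is fully down (head 12 mm above the lid), and the arm is clear of everything.

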